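Put the label printer back to work

TASK

The label printer on the packing bench has a fresh roll in it and its cover still stands open. With the fingertips, push the cover down until it is fully shut, then switch the printer on by pressing the raised end of its rocker switch right down, then press the feed key (the large oblong key at the front) right down and let it come up again. Do not press the two small round keys, and pick nothing up: everything loose on the bench stays where it lies.

Things in the scene. Friction and masses are not known exactly. Their poses are not given: they have to be found in the camera images.
- printer: Light grey desktop label printer, fixed, 250 mm deep and wide; origin at the centre of its underside. x points from its front (facing the robot) to its rear, y to its left, z up. Left 170 mm: bay under the hinged cover (166 mm above the bench when shut). Right 80 mm: flat deck 140 mm above the bench with, front to rear, feed key, two small round keys, screen, rocker switch.
- cover (a joint): Opening angle of the cover (rad): 0 fully shut, about 0.45 to 0.9 at the start, at most 1.35. The hinge line is at the rear, level, along the printer's y axis. The hinge is stiff: the cover stays at whatever angle it is left, and 1 to 6 N pushed down on it away from the hinge moves it.
- cover_hinge (a point): Middle of the cover's hinge line: 112 mm behind and 40 mm left of the printer's origin, 106 mm above the bench. The cover reaches 229 mm forward of it when shut.
- cover_push (a point): Point on the outer face of the cover's flat top, midway across its width (166 mm), 165 mm in front of the hinge line and 60 mm above it when shut; moves with the cover. The flat top ends about 30 mm further forward and then slopes down to the front edge.
- power (a joint): Angle of the black V-shaped rocker switch (rad): 0 off, as at the start (front end raised), 0.4 on (front half pressed level, rear end raised). It moves stiffly and stays where it is left, so press it all the way; pressing its raised end takes about 3 N. The rocker is 40 mm long (front to rear), 24 mm wide; pivot 70 mm behind the printer's origin, 85 mm to its right.
- power_end (a point): Top of the rocker's front end, on its centre line; moves with it. Off, it is 158 mm above the bench and 52 mm behind the printer's origin; it goes down 8 mm, where the front half lies level 150 mm above the bench, 6 mm above its frame. Press here, with the finger forward of the pivot: pressing across the middle stops it short.
- feed (a joint): Travel of the feed key (m): 0 up, 0.004 right down; a spring returns it, and fully down takes about 4 N.
- feed_top (a point): Centre of the top of the feed key: the large oblong key, 34 mm across and 20 mm front to rear, alone near the front of the deck, 95 mm in front of the printer's origin and 85 mm to its right; its top is 147 mm above the bench, 7 mm proud of the deck.
- pause (a joint): Travel of the left small round key (m), not to be pressed: 0 up, 0.004 down.
- cancel (a joint): Travel of the right small round key (m), not to be pressed: 0 up, 0.004 down.
- pause_top (a point): Centre of the top of the left small round key, 16 mm in diameter, 45 mm behind the feed key and 19 mm left of its centre; 147 mm above the bench.
- cancel_top (a point): Centre of the top of the right small round key, 16 mm in diameter, 45 mm behind the feed key and 19 mm right of its centre; 147 mm above the bench.
- label_roll: Loose spare roll of labels standing on end beside the printer, 96 mm in diameter, 75 mm tall; origin at the centre of its underside. Leave alone.
- tape_roll: Loose roll of brown packing tape lying flat beside the printer, 100 mm in diameter, 48 mm tall; origin at the centre of its underside. Leave alone.
- marker: Loose marker pen lying in front of the printer, 115 mm long, 18 mm tall; origin under its middle. Leave alone.
- cutter: Loose carton cutter lying to the left of the printer, 125 mm long, 20 mm tall; origin under its middle. Leave alone.
- scraper: Loose bench scraper with a wooden grip lying at the robot's left, 120 mm by 150 mm, 25 mm tall; origin under its middle. Leave alone.
- scanner: Loose hand-held code scanner lying at the robot's right, about 200 mm long, 52 mm tall; origin near the joint of head and grip, on the bench. Leave alone.
- roll_a: Loose long bread roll on the baking sheet at the right of the bench, 115 mm long, 55 mm tall; origin at the centre of its underside. Leave alone.
- roll_b: A second loose bread roll on the same sheet, of the same size. Leave alone.

How it is judged:
By the outcome, as a careful person would: the job done as asked, in the order asked, and still so for the second after the job is handed in, with the robot touching nothing.
It also fails if it takes over 48 s, if anything falls off the work surface, if the arm or the gripper's body presses on something with over 40 N, if the wrist force passes 120 N, or if a joint passes its speed limit or range.

ROBOT

A 6-joint arm with a two-finger parallel gripper is mounted at the origin on the work surface. World frame = base frame: x ahead of the robot, y to its left, z up, the work surface at z = 0. Lengths are in m, angles in rad, forces in N, time in s.
With the tool pointing down it reaches from about 0.4 to 0.925 m from the base axis. Payload 12.5 kg.
Tool frame: the origin (TCP) lies on the centre line of the jaws, within the pads' length; the fingertips stand 8 mm ahead of it and the grasp point (between the pads) lies 11 mm behind it; z points along the fingers, x is the direction in which the jaws open and shut, and the axes are right-handed (so a half turn about z gives the same grasp; the last joint's range is limited). The gripper opens to 95 mm and grips with 3 to 60 N. Pads are 20 mm wide; open, the fingers measure 119 mm over their backs; the gripper's body (75 mm by 180 mm) begins 59 mm behind the grasp point.
Start: joints at [1.012, 0.491, 1.559, -0, 1.092, -0.106], TCP at [0.273, 0.562, 0.223] pointing down, gripper open.
Joint ranges: [-3.1, 3.1], [-0.84, 2.19], [0.05, 2.79], [-1.13, 4.28], [0.06, 2.93], [-2.69, 2.69]. Speed limits (rad/s): [2.22, 2.22, 2.79, 3.14, 3.14, 3.14].

INTERFACE

Orientations are given as a unit quaternion [w, x, y, z].
In Python, from plant import arm, imaging, spotter gives the robot as it stands.
- The arm moves only by the tool arm_command, never from a script. Its argument "increments" is one flat list of numbers, 7 for each row, row after row: the shift along the world's x, y, z in cm, then the turn, a rotation vector about the world's x, y, z in rad, then the opening, from -1 (shut) to 1 (fully open). In form: [dx, dy, dz, ax, ay, az, fingers, dx, dy, dz, ax, ay, az, fingers, ...]. A call has 1 to 20 rows; each row shifts and turns the commanded pose from where the row before left it; what a row does not reach is not made up. A row lasts 1/8 s, in which the tool goes at most 62.5 mm and 10.7 degrees, less where a joint would pass 70% of its speed; a pose out of reach is approached as far as the arm can. A call is refused whole if a number of a shift passes 6.25 or a number of a turn 0.188, either way. A call with a gripper value outside its range is refused whole. The fingers move at their own pace and stop on an object; "grip_force" is the grip in N (left out, the last holds). Time passes only in rows, so rows that do not move let the fingers close. It gives the time, the measured TCP pose, the force and the opening at its end, in the units of the state.
- arm.get_state(): the state, without advancing time (a new reading comes with each control period).
- imaging.snapshot(name): name is "scene" or "top" or "wrist"; returns a dict with "image" (400x640x3 uint8, red, green, blue), "fov_y" (degrees; the focal length in pixels is half the picture's height over the tangent of half this angle, whatever the lens; pixels are square), "cx", "cy" (the principal point, pixels), "dist" ([k1, k2, p1, p2, k3] as OpenCV has them; the pictures are not rectified), "extrinsics" (4x4, takes a point from world to camera coordinates). Camera axes: x right, y up, looking along -z (the intrinsics and any distortion apply to the point x, -y, -z); pixel columns grow to the right and rows downward; lengths in m; the calibration is good to about 2 mm. A picture is of the moment at which its call begins. There is no depth.
- arm.close_job(): hands the job in, once; it reports no verdict.
Trained networks look in the newest picture that a camera, given by its name, has taken for a name from the list of things; names that differ only in an ending like _2 or _b are one class to them, and where a whole thing is asked for, a point or a joint stands for the part that bears it (a point fixed in the world has none). Each returns a list of dicts, best first, with "conf" (0 to 1); they miss things now and then, are a little off and sometimes report something else, mostly with a low value. They report only what shows in the picture. A call takes as long as a camera call.
- spotter.cut_out(camera, target): "pixels" (400x640 bool, what is visible of it) and "rect" ([left, top, right, bottom] in pixels, round what is visible of it).
The state is a dict: "time_s": time; "qpos": joint angles; "qd": joint speeds; "tau": joint torques, N m; "ee_pos": TCP position; "tool_rot": TCP orientation; "wrist_force": force on the tool from outside, world axes, zero at the start; "wrist_torque": the same for the moment, N m; "gripper_width": finger opening in m.
Only numpy, scipy, OpenCV 4.12 (cv2) and the standard library are available. Lean on these libraries where they do the work, as an engineer would, in place of code of your own. Each camera call takes 0.05 s, during which the arm holds its last target.

## Working session

There is one attempt and no reset: what is moved stays moved. The work goes in short steps, Python scripts to look and compute and a tool call to move; the robot and the scene stay as the last step left them, time stands still between calls to the robot, and variables do not carry over. Pictures are saved under pics/ and viewed, and the job is handed in when it is done.

Besides the shell and the picture viewer there is one more tool, called after ">>>" as name(argument=value, ...) on one line, values as JSON. arm_command: Moves the arm, as the interface text tells. Its arguments: {"type":"object","properties":{"increments":{"type":"array"},"grip_force":{"type":"number"}},"required":["increments"]}

```bash
mkdir -p pics; ls; cat > h.py <<'E'
import numpy as np, cv2
from plant import arm, imaging, spotter
def snap(n,f):
    s=imaging.snapshot(n); cv2.imwrite('pics/'+f,s['image'][:,:,::-1]); np.save('/tmp/%s.npy'%n,s,allow_pickle=True); return s
def load(n): return np.load('/tmp/%s.npy'%n,allow_pickle=True).item()
def K(s):
    f=200/np.tan(np.radians(s['fov_y'])/2); return np.array([[f,0,s['cx']],[0,f,s['cy']],[0,0,1.]])
def ray(s,uv):
    p=cv2.undistortPoints(np.array([[uv]],float),K(s),np.array(s['dist'],float))[0,0]
    E=np.array(s['extrinsics']);R=E[:3,:3];t=E[:3,3]
    return -R.T@t, R.T@np.array([p[0],-p[1],-1.])
def atz(s,uv,z):
    c,d=ray(s,uv); return c+d*(z-c[2])/d[2]
def proj(s,P):
    E=np.array(s['extrinsics']);P=np.atleast_2d(P)@E[:3,:3].T+E[:3,3]
    P=P*[1,-1,-1]
    return cv2.projectPoints(P,np.zeros(3),np.zeros(3),K(s),np.array(s['dist'],float))[0][:,0]
E
python3 - <<'E'
from h import *
for n in ['scene','top','wrist']:
    s=snap(n,n+'0.png'); print(n,s['fov_y'],s['cx'],s['cy'],s['dist'],ray(s,(320,200)))
    for t in ['printer','cover','power','feed','pause']:
        for r in spotter.cut_out(n,t)[:2]:
            ys,xs=np.nonzero(r['pixels']); print(n,t,round(r['conf'],2),r['rect'],xs.mean().round(1) if len(xs) else 0,ys.mean().round(1) if len(xs) else 0)
print(arm.get_state())
E
```

```text
pics
scene 54.07488701002299 319.4361945969284 202.24709009920235 [-0.07644944  0.          0.          0.          0.        ] (array([1.37246271, 0.05284313, 1.10053714]), array([-0.64565786, -0.08318125, -0.75910589]))
scene printer 0.85 [288.3, 162.5, 381.9, 277.6] 334.5 212.0
scene cover 0.69 [306.5, 161.3, 379.2, 249.7] 344.8 202.9
scene power 0.62 [297.2, 202.5, 308.3, 217.2] 303.4 210.4
scene feed 0.37 [175.3, 195.7, 207.3, 217.9] 190.8 208.0
scene feed 0.31 [297.8, 207.1, 309.0, 218.1] 303.2 210.6
top 53.578157720258204 322.98122686637686 197.96080436012812 [-0.01413323  0.          0.          0.          0.        ] (array([ 0.37985891, -0.04444962,  1.31690741]), array([ 0.11970347, -0.0124393 , -0.99277363]))
top printer 0.97 [251.6, 135.5, 344.9, 236.0] 299.3 185.0
top cover 0.73 [252.0, 135.1, 321.7, 203.9] 286.9 169.4
top cover 0.66 [228.6, 145.9, 258.5, 178.9] 242.3 161.9
top power 0.68 [326.7, 160.8, 336.4, 172.3] 331.8 168.2
top feed 0.55 [249.1, 136.8, 343.7, 237.9] 299.2 185.9
wrist 71.53801611568056 319.8007833901694 201.69041697157166 [-0.0206988  0.         0.         0.         0.       ] (array([0.19870649, 0.59777007, 0.38511231]), array([ 0.25818698, -0.12644493, -0.95780413]))
{'time_s': 0.9, 'qpos': array([ 1.01239038e+00,  4.90880297e-01,  1.55888501e+00, -1.29186834e-05,
        1.09167729e+00, -1.05580662e-01]), 'qd': array([-0.00136822, -0.00075939,  0.00056276, -0.00031503,  0.0006419 ,
        0.00126584]), 'tau': array([-1.17258580e-03, -6.12465835e+01, -2.58432484e+01,  6.94366358e-02,
        4.44807136e-02, -1.16375283e-06]), 'ee_pos': array([0.27342935, 0.56204789, 0.22267836]), 'tool_rot': array([-2.77113603e-05,  8.47791971e-01,  5.30328924e-01,  6.99581266e-05]), 'wrist_force': array([ 0.06784667, -0.28219546,  0.51021264]), 'wrist_torque': array([ 0.04303097, -0.00271483,  0.03486522]), 'gripper_width': 0.09460705970825911}
```

```bash
python3 - <<'E'
from h import *
s=load('top');cv2.imwrite('pics/topz.png',cv2.resize(s['image'][110:260,210:370,::-1],None,fx=4.8,fy=4,interpolation=2)[:, :768])
cv2.imwrite('pics/topz.png',cv2.resize(s['image'][110:260,210:370,::-1],(640,600),interpolation=cv2.INTER_CUBIC))
s=load('scene');cv2.imwrite('pics/scenez.png',cv2.resize(s['image'][140:290,250:410,::-1],(640,600),interpolation=cv2.INTER_CUBIC))
E
```

```text
(no output)
```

View pics/top0.png

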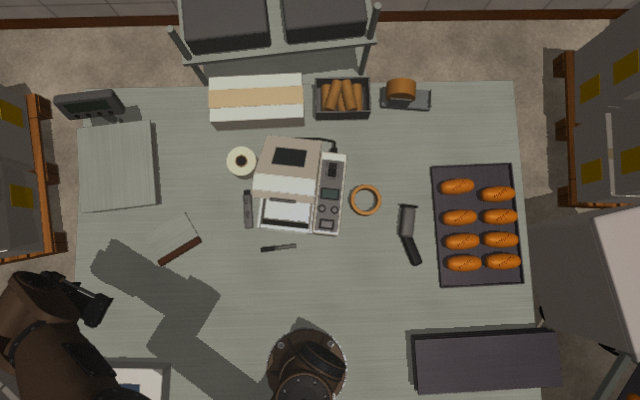

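View pics/scene0.png

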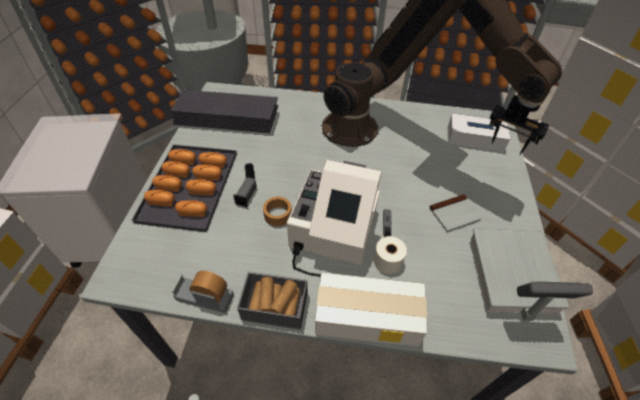

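```bash
sleep 1
```

```text
(no output)
```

View pics/topz.png

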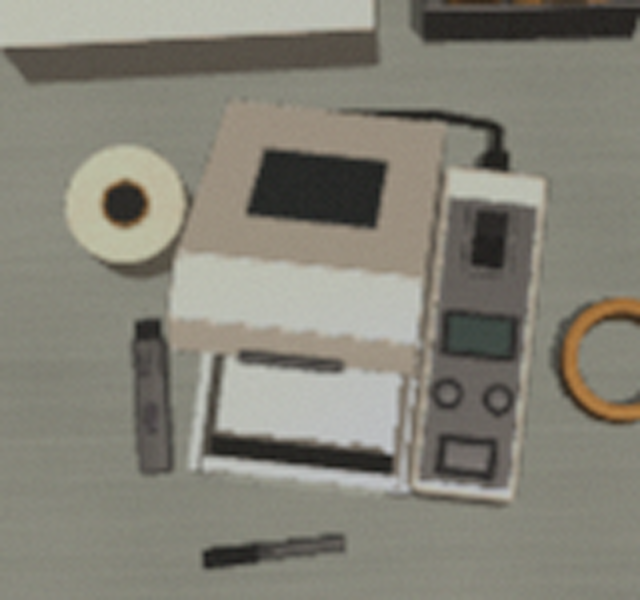

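View pics/scenez.png

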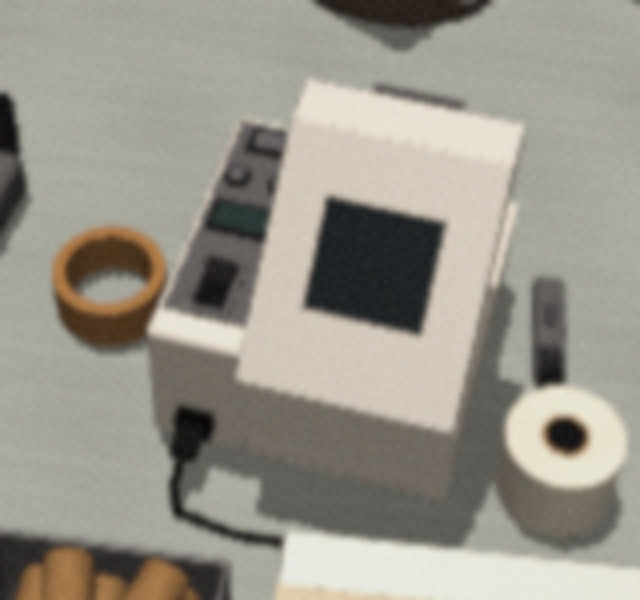

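```bash
cat > fit.py <<'E'
from h import *
from scipy.optimize import least_squares
o=lambda p,ox,oy:((p[0]+.5)/4-.5+ox,(p[1]+.5)/4-.5+oy)
T=load('top');S=load('scene')
pts=[(T,(467,457),(-.095,-.085,.147)),(T,(447,393),(-.05,-.066,.147)),(T,(498,399),(-.05,-.104,.147)),
(T,(513,502),(-.125,-.125,.14)),(T,(547,177),(.125,-.125,.14)),(T,(413,490),(-.125,-.045,.14)),
(S,(152,332),(.125,-.125,.14)),(S,(267,143),(-.095,-.085,.147)),(S,(238,176),(-.05,-.104,.147)),(S,(242,122),(-.125,-.125,.14))]
cov=[(T,(175,253),(.195,.083,.06)),(T,(427,275),(.195,-.083,.06)),(S,(295,120),(.195,-.083,.06)),(S,(523,158),(.195,.083,.06))]
def px(s,uv): return np.array(o(uv,*((210,110) if s is T else (250,140))))
def W(q,p):
    c,s_=np.cos(q[2]),np.sin(q[2]); p=np.array(p); return np.array([q[0]+c*p[0]-s_*p[1],q[1]+s_*p[0]+c*p[1],p[2]])
def C(a,l):
    f,y,z=l; return (.112-f*np.cos(a)+z*np.sin(a), .04+y, .106+f*np.sin(a)+z*np.cos(a))
def res(q):
    r=[proj(s,W(q,p))[0]-px(s,uv) for s,uv,p in pts]+[proj(s,W(q,C(q[3],l)))[0]-px(s,uv) for s,uv,l in cov]
    return np.array(r).ravel()
r=least_squares(res,[.6,0,0,.6],loss='soft_l1');q=r.x
if __name__=='__main__':
    print(q);print(res(q).reshape(-1,2).round(1))
    for n,p in dict(feed=(-.095,-.085,.147),power=(.052,-.085,.158),pivot=(.07,-.085,.15)).items(): print(n,W(q,p))
    for a in [q[3],.6,.4,.2,.1,0]: print(round(a,2),W(q,C(a,(.165,0,.06))))
E
python3 fit.py
python3 -c "
from h import *
for n in ['label_roll','tape_roll']:
    r=spotter.cut_out('top',n)[0]; print(n,r['conf'],r['rect'])
print(atz(load('top'),(331.8,168.2),.15))"
```

```text
[ 0.55406712 -0.00217489 -0.1148594   0.76336324]
[[-0.1 -0.2]
 [-0.2  0.2]
 [-0.2 -0.2]
 [ 0.9 -0. ]
 [-0.9 -0.9]
 [-1.   0.6]
 [-1.2  0.3]
 [ 1.4 -0.9]
 [-0.4 -0.9]
 [-1.2 -2.4]
 [-0.7  0.2]
 [-1.1  0.2]
 [-0.8  0.3]
 [-2.   2. ]]
feed [ 0.44995149 -0.07572715  0.147     ]
power [ 0.59598289 -0.09257438  0.158     ]
pivot [ 0.61386429 -0.0946373   0.15      ]
0.76 [0.59269198 0.03363439 0.26342453]
0.6 [0.56828567 0.03645007 0.24868615]
0.4 [0.54215088 0.03946517 0.22551769]
0.2 [0.52110958 0.04189264 0.19758443]
0.1 [0.51277004 0.04285475 0.18217276]
0 [0.50600062 0.04363572 0.166     ]
label_roll 0.9 [229.2, 147.6, 256.0, 178.6]
tape_roll 0.84 [346.3, 179.8, 384.5, 216.1]
[ 0.61566638 -0.09707669  0.15      ]
```

>>> arm_command(increments=[0, 0, 6, 0, 0, 0, -1, 0, 0, 6, 0, 0, 0, -1, 0, 0, 4, 0, 0, 0, -1, 2.66, -4.4, 0, 0, 0, 0.0283, -1, 2.66, -4.4, 0, 0, 0, 0.0283, -1, 2.66, -4.4, 0, 0, 0, 0.0283, -1, 2.66, -4.4, 0, 0, 0, 0.0283, -1, 2.66, -4.4, 0, 0, 0, 0.0283, -1, 2.66, -4.4, 0, 0, 0, 0.0283, -1, 2.66, -4.4, 0, 0, 0, 0.0283, -1, 2.66, -4.4, 0, 0, 0, 0.0283, -1, 2.66, -4.4, 0, 0, 0, 0.0283, -1, 2.66, -4.4, 0, 0, 0, 0.0283, -1, 2.66, -4.4, 0, 0, 0, 0.0283, -1, 2.66, -4.4, 0, 0, 0, 0.0283, -1, 0, 0, 0, 0, 0, 0, -1, 0, 0, 0, 0, 0, 0, -1])

```text
time_s: 3.12
ee_pos: [0.5924, 0.0342, 0.3825]
tool_rot: [-0.0, 0.746, 0.666, -0.0]
wrist_force: [-0.6, -0.6, 0.8]
gripper_width: 0.001
```

```bash
python3 - <<'E'
from h import *
s=snap('wrist','w1.png');snap('scene','s1.png'); t=arm.get_state(); print(t['time_s'],t['ee_pos'],t['tool_rot'],t['qpos'],t['gripper_width'],t['wrist_force'])
E
```

```text
3.225 [0.59216422 0.03494715 0.38292792] [-1.20181534e-05  7.45684891e-01  6.66298741e-01  1.76213874e-04] [-5.24943520e-02  3.29379403e-01  1.39423469e+00  2.68484811e-04
  1.41774539e+00 -1.51100356e+00] 0.000510374590846186 [0.37832078 0.29621317 0.14040272]
```

View pics/w1.png

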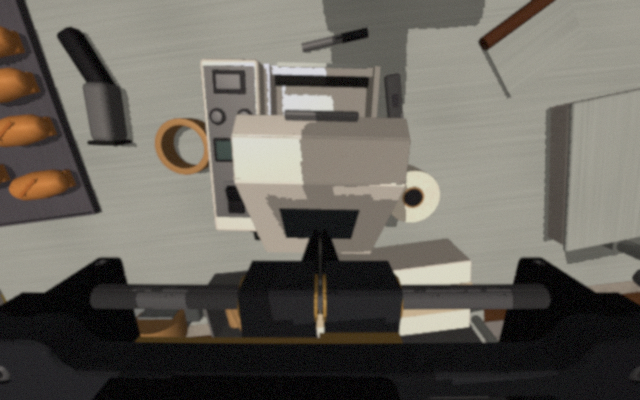

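View pics/s1.png

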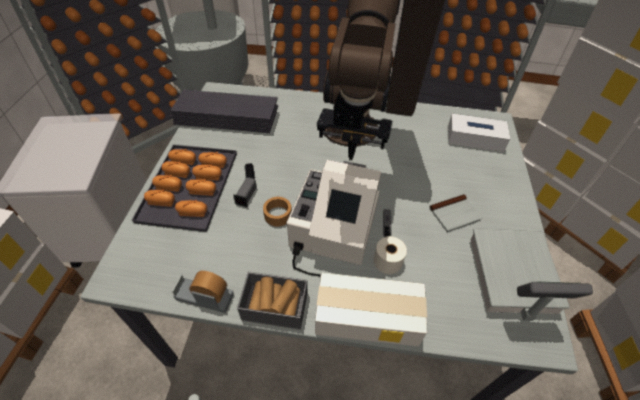

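```bash
python3 - <<'E'
from fit import *
w=load('wrist')
im=w['image'][:,:,::-1].copy()
for p in [(-.095,-.085,.147),(-.05,-.066,.147),(-.05,-.104,.147),(.052,-.085,.158),(-.125,-.125,.14),(.125,-.125,.14),(-.125,-.045,.14),C(q[3],(.195,.083,.06)),C(q[3],(.195,-.083,.06)),C(q[3],(.165,0,.06)),C(q[3],(0,.083,.06)),C(q[3],(0,-.083,.06))]:
    u=proj(w,W(q,p))[0]; print(u.round(1)); cv2.circle(im,(int(round(u[0])),int(round(u[1]))),1,(0,0,255),-1)
cv2.imwrite('pics/w1z.png',cv2.resize(im[50:270,190:430],(720,600),interpolation=cv2.INTER_CUBIC)[:,:])
E
```

```text
[226.4  81.2]
[243.2 116.3]
[215.7 116.5]
[233.6 190.2]
[196.1  57.8]
[216.  231.9]
[256.1  57.4]
[406.3 183.7]
[234.4 183.7]
[320.3 199.1]
[372.8 251.1]
[267.6 251. ]
```

View pics/w1z.png

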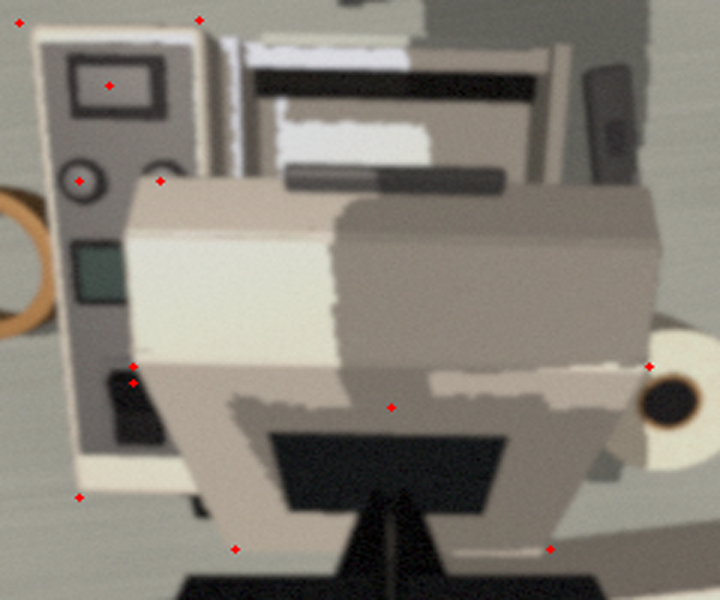

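>>> arm_command(increments=[0, 0, -4, 0, 0, 0, -1, 0, 0, -4, 0, 0, 0, -1, 0, 0, -1.2, 0, 0, 0, -1, 0, 0, -1, 0, 0, 0, -1, -1.2, 0.14, -0.9, 0, 0, 0, -1, -1.2, 0.14, -0.9, 0, 0, 0, -1, -1.3, 0.15, -1.3, 0, 0, 0, -1, -1.3, 0.15, -1.3, 0, 0, 0, -1, 0, 0, 0, 0, 0, 0, -1])

```text
time_s: 4.35
ee_pos: [0.5424, 0.0401, 0.2374]
tool_rot: [0.0, 0.746, 0.666, 0.0]
wrist_force: [0.5, 0.3, 0.2]
gripper_width: 0.0003
```

```bash
python3 - <<'E'
from h import *
s=snap('scene','s2.png'); cv2.imwrite('pics/s2z.png',cv2.resize(s['image'][100:290,230:430,::-1],(632,600),interpolation=cv2.INTER_CUBIC)); t=arm.get_state(); print(t['time_s'],t['ee_pos'],t['wrist_force'])
E
```

```text
4.4 [0.54316126 0.03996614 0.23773738] [-0.26713404 -0.24561346  1.0806518 ]
```

View pics/s2z.png

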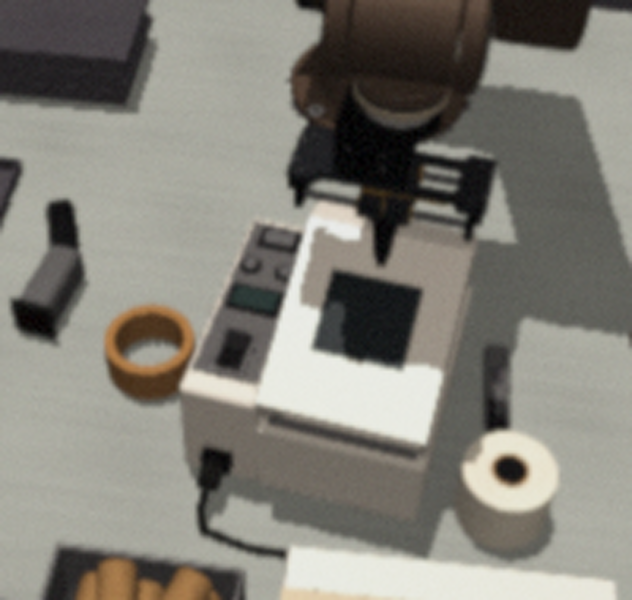

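>>> arm_command(increments=[-1.05, 0.12, -1.5, 0, 0, 0, -1, -1.05, 0.12, -1.5, 0, 0, 0, -1, -0.8, 0.1, -1.6, 0, 0, 0, -1, -0.7, 0.1, -1.4, 0, 0, 0, -1, 0, 0, -0.3, 0, 0, 0, -1, 0, 0, -0.2, 0, 0, 0, -1, 0, 0, 0, 0, 0, 0, -1])

```text
time_s: 5.28
ee_pos: [0.5069, 0.0443, 0.1741]
tool_rot: [0.0, 0.746, 0.666, 0.0]
wrist_force: [-10.5, 1.0, 22.5]
gripper_width: 0.0003
```

>>> arm_command(increments=[0, 0, -0.1, 0, 0, 0, -1, 0, 0, 0, 0, 0, 0, -1, 0, 0, 2, 0, 0, 0, -1, 0, 0, 6, 0, 0, 0, -1, 0, 0, 6, 0, 0, 0, -1, 0, 0, 3, 0, 0, 0, -1, 0, 0, 0, 0, 0, 0, -1])

```text
time_s: 6.15
ee_pos: [0.5077, 0.0442, 0.3438]
tool_rot: [0.002, 0.746, 0.666, 0.002]
wrist_force: [-0.7, -0.2, -0.8]
gripper_width: 0.0005
```

```bash
python3 - <<'E'
from fit import *
s=snap('scene','s3.png'); 
w=snap('wrist','w3.png')
t=arm.get_state(); print(t['time_s'],t['ee_pos'],t['wrist_force'])
im=s['image'][:,:,::-1].copy();im=cv2.resize(im[100:290,230:430],(632,600),interpolation=cv2.INTER_CUBIC)
for f in (.195,0):
  for y in (-.083,.083):
    u=(proj(s,W(q,C(0,(f,y,.06))))[0]-[230,100])*3.16;cv2.circle(im,tuple(int(v) for v in u),2,(0,0,255),-1)
cv2.imwrite('pics/s3z.png',im)
for p in [(-.095,-.085,.147),(-.05,-.066,.147),(-.05,-.104,.147),(.052,-.085,.158)]: print(proj(w,W(q,p))[0])
E
```

```text
6.25 [0.50674731 0.04421736 0.34067798] [-0.23771644  0.14972609 -0.36527389]
[222.2170976  149.18366858]
[239.96084778 183.53411595]
[211.38889331 183.5390601 ]
[230.43962091 256.66212877]
```

View pics/s3z.png

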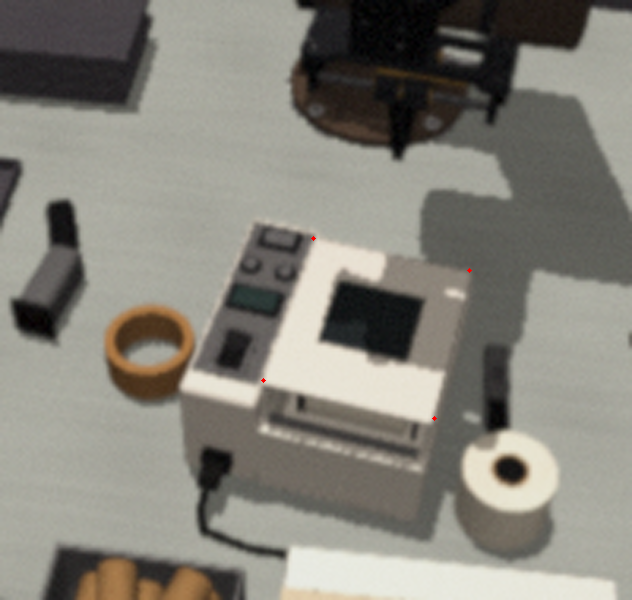

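View pics/w3.png

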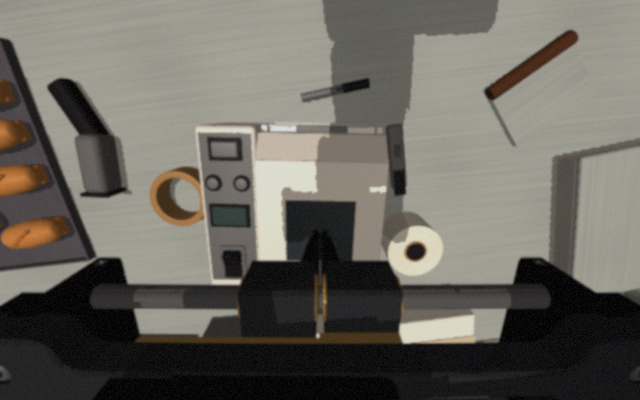

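>>> arm_command(increments=[2.87, -4.53, 0, 0, 0, 0, -1, 2.87, -4.53, 0, 0, 0, 0, -1, 2.86, -4.54, 0, 0, 0, 0, -1, 0, 0, -5, 0, 0, 0, -1, 0, 0, -5, 0, 0, 0, -1, 0, 0, -4, 0, 0, 0, -1, 0, 0, 0, 0, 0, 0, -1])

```text
time_s: 7.12
ee_pos: [0.5913, -0.0915, 0.1972]
tool_rot: [-0.003, 0.746, 0.666, -0.002]
wrist_force: [0.9, -0.3, -0.2]
gripper_width: 0.0005
```

```bash
python3 - <<'E'
from fit import *
s=snap('scene','s4.png'); 
t=arm.get_state(); print(t['time_s'],t['ee_pos'],t['wrist_force'])
im=s['image'][:,:,::-1].copy();im=cv2.resize(im[130:250,260:390],(650,600),interpolation=cv2.INTER_CUBIC)
cv2.imwrite('pics/s4z.png',im)
E
```

```text
7.175 [ 0.59238441 -0.0917344   0.19966483] [-0.1204692  -0.7492417  -0.15944785]
```

View pics/s4z.png

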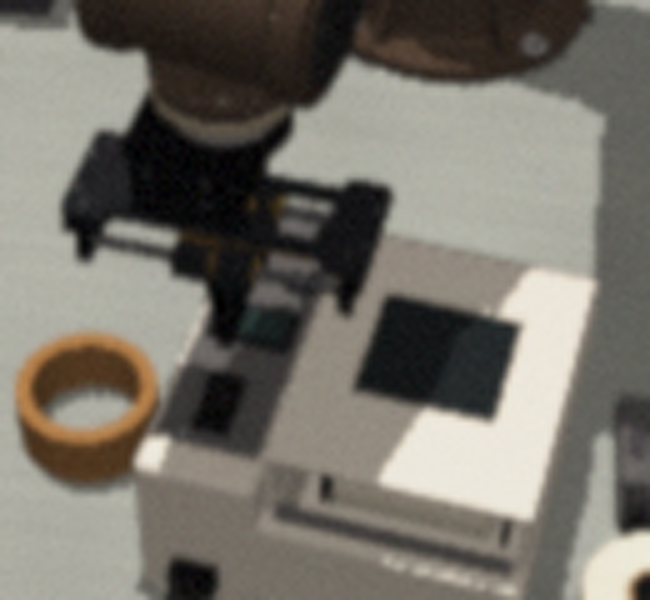

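>>> arm_command(increments=[0, 0, -2, 0, 0, 0, -1, 0, 0, -1.3, 0, 0, 0, -1, 0, 0, -0.5, 0, 0, 0, -1, 0, 0, -0.5, 0, 0, 0, -1, 0, 0, 0, 0, 0, 0, -1])

```text
time_s: 7.8
ee_pos: [0.5929, -0.0918, 0.158]
tool_rot: [0.0, 0.746, 0.666, 0.0]
wrist_force: [0.3, -0.9, 0.3]
gripper_width: 0.0004
```

>>> arm_command(increments=[0, 0, -0.2, 0, 0, 0, -1, 0, 0, 0, 0, 0, 0, -1])

```text
time_s: 8.05
ee_pos: [0.5931, -0.0919, 0.1577]
tool_rot: [0.001, 0.746, 0.666, 0.001]
wrist_force: [-5.5, 1.5, 17.2]
gripper_width: 0.0005
```

```bash
python3 - <<'E'
from fit import *
s=snap('scene','s5.png'); 
t=arm.get_state(); print(t['time_s'],t['ee_pos'],t['wrist_force'])
im=s['image'][:,:,::-1].copy();im=cv2.resize(im[130:250,260:390],(650,600),interpolation=cv2.INTER_CUBIC)
cv2.imwrite('pics/s5z.png',im)
E
```

```text
8.1 [ 0.59308346 -0.0918602   0.15768934] [-5.58070517  1.4312133  17.35542826]
```

View pics/s5z.png

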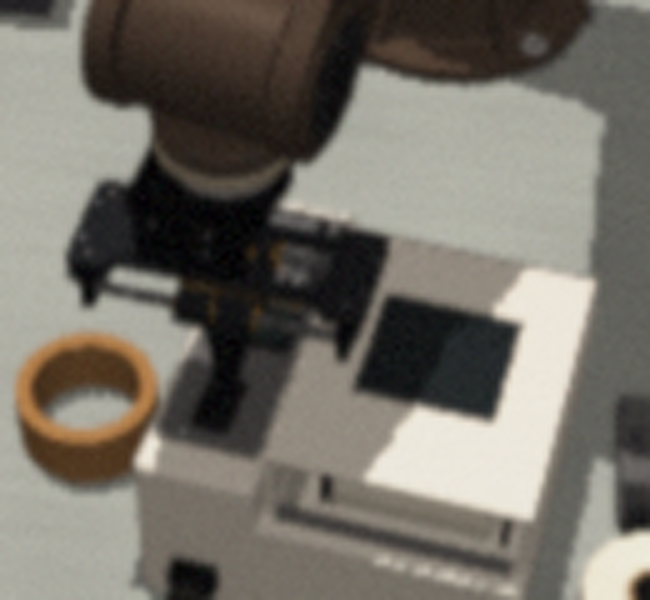

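>>> arm_command(increments=[0, 0, 3, 0, 0, 0, -1, 0, 0, 5, 0, 0, 0, -1, -4.8, 0.6, 2, 0, 0, 0, -1, -4.8, 0.6, 0, 0, 0, 0, -1, -4.65, 0.53, 0, 0, 0, 0, -1, 0, 0, 0, 0, 0, 0, -1])

```text
time_s: 8.85
ee_pos: [0.4481, -0.074, 0.2564]
tool_rot: [0.0, 0.746, 0.666, 0.0]
wrist_force: [0.7, -1.1, 0.3]
gripper_width: 0.0003
```

```bash
python3 - <<'E'
from fit import *
s=snap('scene','s6.png'); w=snap('wrist','w6.png')
t=arm.get_state(); print(t['time_s'],t['ee_pos'],t['wrist_force'])
im=s['image'][:,:,::-1].copy();im=cv2.resize(im[130:250,260:390],(650,600),interpolation=cv2.INTER_CUBIC)
cv2.imwrite('pics/s6z.png',im)
a,b=proj(w,W(q,(-.095,-.085,.147)))[0];print(a,b)
E
```

```text
8.95 [ 0.45070567 -0.07465396  0.25629943] [ 0.31157491 -0.46937331  0.02512246]
319.66573560921677 201.45554243591883
```

View pics/s6z.png

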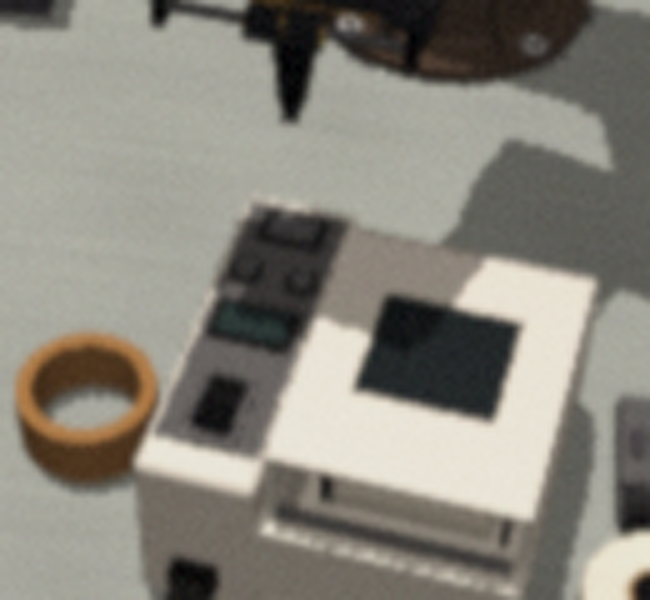

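View pics/w6.png

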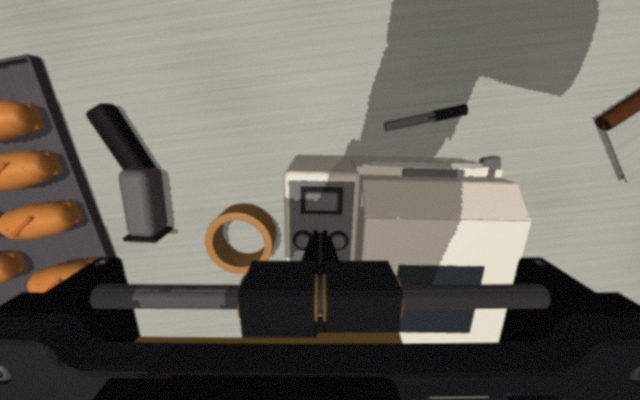

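>>> arm_command(increments=[0, 0, -4.5, 0, 0, 0, -1, 0, 0, -3.8, 0, 0, 0, -1, 0, 0, -1.5, 0, 0, 0, -1, 0, 0, -0.4, 0, 0, 0, -1, 0, 0, -0.5, 0, 0, 0, -1, 0, 0, 0, 0, 0, 0, -1])

```text
time_s: 9.7
ee_pos: [0.4508, -0.0746, 0.1508]
tool_rot: [0.001, 0.746, 0.666, 0.001]
wrist_force: [-8.2, 2.4, 26.9]
gripper_width: -0.0001
```

>>> arm_command(increments=[0, 0, 3, 0, 0, 0, -1, 0, 0, 6, 0, 0, 0, -1, 0, 0, 3, 0, 0, 0, -1, -3.5, 0, 3, 0, 0, 0, -1, 0, 0, 0, 0, 0, 0, -1, 0, 0, 0, 0, 0, 0, -1])

```text
time_s: 10.45
ee_pos: [0.4156, -0.0746, 0.2988]
tool_rot: [0.0, 0.746, 0.666, 0.0]
wrist_force: [-0.6, 0.5, 0.0]
gripper_width: 0.0007
```

```bash
python3 - <<'E'
from fit import *
t=arm.get_state(); print(t['time_s'],t['ee_pos'],t['wrist_force'])
s=snap('scene','s7.png'); w=snap('top','t7.png')
a=cv2.imread('pics/scene0.png')[130:250,260:390]; b=cv2.imread('pics/s7.png')[130:250,260:390]
im=np.hstack([cv2.resize(x[45:100,20:60],(390,536),interpolation=cv2.INTER_CUBIC) for x in (a,b)])
cv2.imwrite('pics/cmp.png',im)
E
```

```text
10.45 [ 0.4156495  -0.07457713  0.29875224] [-0.55601278  0.46939806  0.02007783]
```

View pics/cmp.png

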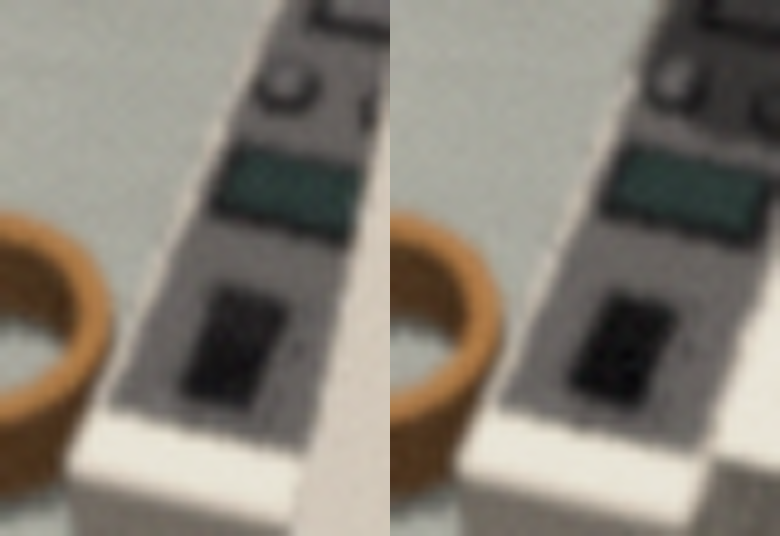

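View pics/t7.png

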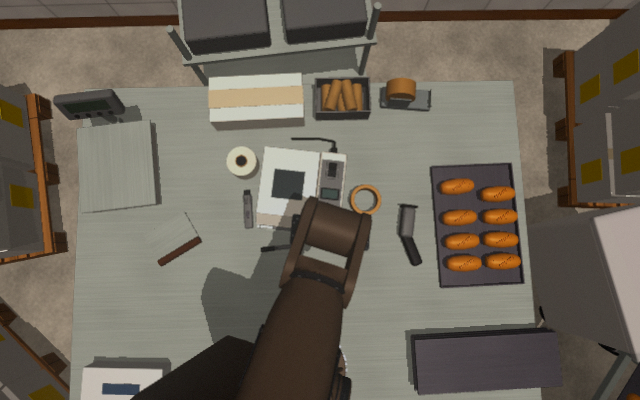

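```bash
python3 - <<'E'
from fit import *
ims=[]
for n in ('scene0','s7'):
    im=cv2.imread('pics/%s.png'%n)
    k=12; im=cv2.resize(im[192:225,288:318],None,fx=k,fy=k,interpolation=cv2.INTER_CUBIC)
    for st,c in (('off',(0,0,255)),('on',(0,255,0))):
        P=[(.0516,.158),(.07,.15),(.09,.15)] if st=='off' else [(.05,.15),(.07,.15),(.0884,.158)]
        u=np.array([(proj(S,W(q,(x,-.085+y,z)))[0]-[288,192]+.5)*k for y in (-.012,.012) for x,z in P]).astype(np.int32)
        cv2.polylines(im,[u[[0,1,2,5,4,3]]],True,c,1)
    ims.append(im)
cv2.imwrite('pics/cmp2.png',np.hstack(ims))
E
```

```text
(no output)
```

View pics/cmp2.png

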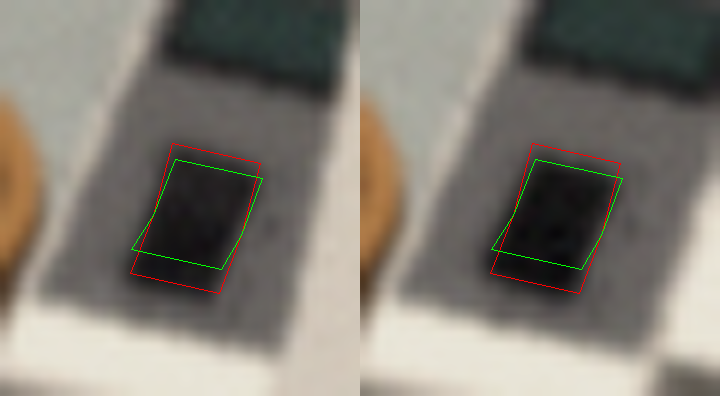

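>>> arm_command(increments=[4.2, 2.5, 0, 0, 0, 0, -1, 4.2, 2.5, 0, 0, 0, 0, -1, 4, 2.5, 0, 0, 0, 0, -1, 0, 0, -4.5, 0, 0, 0, -1, 0, 0, 0, 0, 0, 0, -1])

```text
time_s: 11.18
ee_pos: [0.5382, 0.0011, 0.2503]
tool_rot: [-0.003, 0.746, 0.666, -0.002]
wrist_force: [0.0, -0.7, 0.9]
gripper_width: 0.0002
```

```bash
python3 - <<'E'
from fit import *
w=snap('wrist','w8.png')
print(arm.get_state()['ee_pos'],arm.get_state()['time_s'])
P0={'off':[(.0516,.158),(.07,.15),(.09,.15)],'on':[(.05,.15),(.07,.15),(.0884,.158)]}
c=proj(w,W(q,(.07,-.085,.15)))[0].astype(int);print(c)
x0,y0=c[0]-35,c[1]-35;k=8
base=cv2.resize(w['image'][y0:y0+70,x0:x0+48,::-1],None,fx=k,fy=k,interpolation=cv2.INTER_CUBIC);im=base.copy()
for st,c in (('off',(0,0,255)),('on',(0,255,0))):
    u=np.array([(proj(w,W(q,(x,-.085+y,z)))[0]-[x0,y0]+.5)*k for y in (-.012,.012) for x,z in P0[st]]).astype(np.int32)
    cv2.polylines(im,[u[[0,1,2,5,4,3]]],True,c,1)
cv2.imwrite('pics/w8z.png',np.hstack([base,im]))
E
```

```text
[0.53892569 0.00065268 0.252526  ] 11.225
[241 280]
```

View pics/w8.png

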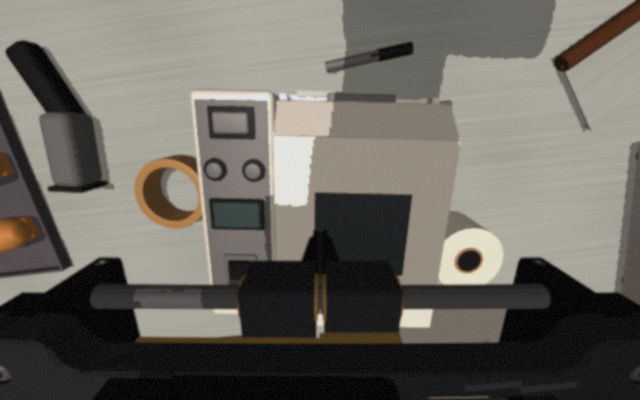

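View pics/w8z.png

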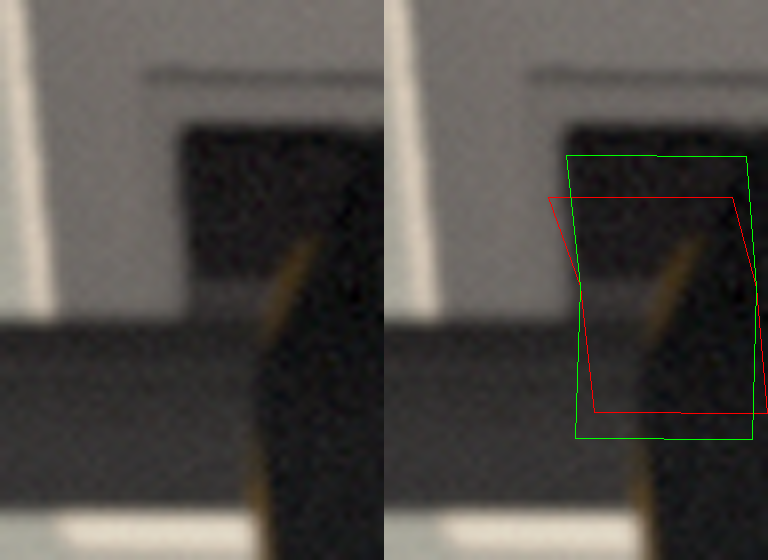

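```bash
python3 -c "
from plant import arm
print(arm.get_state()['wrist_force']);print(arm.close_job())"
```

```text
[0.15421145 0.74498876 0.29111194]
the job is handed in; nothing more can be done
None
```

The cover is shut, the printer is switched on, and the feed key has been pressed and released, in that order. I handed the job in at about 11 s, with the arm clear and no contact force.

- **Cover:** I pushed it down with the closed fingertips. They stopped at 0.166 m with 22 N, which is the height given for a shut cover. The cover's corners in the picture also matched the shut pose.
- **Power switch:** I pressed only the raised front end. It stopped dead at 0.150 m with 17 N. The far camera showed the front end dropping less than expected, so I took a close wrist picture. That showed the front half level, though the rear end was mostly hidden by the gripper.
- **Feed key:** I pressed it until the fingertips were at 0.143 m with 27 N, which is the end of its travel, and then lifted straight off. I did not measure its return; it looked normal in the last picture.
- **Left alone:** The arm went nowhere near the two small round keys. In the last pictures the loose items I could see lay where they had been.
- **Disagreement:** The wrist camera put the keys about 3 mm to the left of where the fixed cameras did. I aimed in between, well within the size of the keys.

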